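Pin and press the hinged block-printing jig

ROBOT

A 6-joint arm with a two-finger parallel gripper is mounted at the origin on the work surface. World frame = base frame: x ahead of the robot, y to its left, z up, the work surface at z = 0. Lengths are in m, angles in rad, forces in N, time in s.
With the tool pointing down it reaches from about 0.35 to 0.975 m from the base axis. Payload 4.9 kg.
Tool frame: the origin (TCP) lies at the very end of the fingers, on their centre line; the grasp point (between the pads) lies 19 mm behind it; z points along the fingers, y is the line along which they close (so a half turn about z gives the same grasp; the last joint's range is limited). The gripper opens to 85 mm and grips with 20 to 120 N. Pads are 22 mm wide; open, the fingers measure 114 mm over their backs; the gripper's body (76 mm by 85 mm) begins 54 mm behind the grasp point. The pads swing forward as they close: fully open they stand 13 mm farther back than shut.
Start: joints at [1.198, 0.053, 1.613, -0, 1.476, -0.119], TCP at [0.157, 0.605, 0.231] pointing down, gripper open.
Joint ranges: [-3.01, 3.01], [-1.01, 2.22], [0.06, 2.58], [-1.02, 4.17], [0.09, 2.62], [-3.14, 3.14]. Speed limits (rad/s): [2.57, 2.57, 3.14, 3.14, 3.14, 3.14].

INTERFACE

Orientations are given as a rotation vector (axis times angle).
In Python, from station import * gives the robot as it stands.
- The arm moves only by the shell command python3 -m crank 'ROWS' [OPENING] [FORCE]. ROWS is JSON, a list of rows, each an object with "offset": the shift along the tool's x, y, z in m, a list of three; "twist": the turn, a rotation vector about the tool's x, y, z in degrees, a list of three. In form: [{"offset": [x, y, z], "twist": [rx, ry, rz]}, ...]. A call has 1 to 20 rows; each row is the pose to reach, as a shift and turn from the pose commanded when the call began, along the tool's axes at that moment; what a row does not reach only later rows make up. A row lasts 1/8 s, in which the tool goes at most 62.5 mm and 10.7 degrees, less where a joint would pass 70% of its speed; a pose out of reach is approached as far as the arm can. A call with a gripper value outside its range is refused whole. OPENING is the opening, from 0 (shut) to 1 (fully open), set as the call begins (- or left out, the last holds). The fingers move at their own pace and stop on an object; FORCE is the grip in N (left out, the last holds). Time passes only in rows, so rows that repeat a pose let the fingers close. It gives the time, the measured TCP pose, the force, the opening and the grip force at its end, in the units of the state.
- get_obs(): the state, without advancing time (a new reading comes with each control period).
- get_image(name): name is "side" or "top"; returns the picture (384x512x3 uint8, red, green, blue); there is no depth.
- get_calibration(name): a dict with "intrinsics" (3x3 intrinsics, pixels), "world_from_camera" (4x4, takes a point from camera to world coordinates). Camera axes: x right, y up, looking along -z (the intrinsics and any distortion apply to the point x, -y, -z); pixel columns grow to the right and rows downward; lengths in m; the calibration is good to about 2 mm. A picture is of the moment at which its call begins. get_calibration takes no time and is no camera call.
- finish_job(): hands the job in; it is judged then, once.
Trained networks look in the newest picture that a camera, given by its name, has taken for a name from the list of things; names that differ only in an ending like _2 or _b are one class to them, and where a whole thing is asked for, a point or a joint stands for the part that bears it (a point fixed in the world has none). Each returns a list of dicts, best first, with "confidence" (0 to 1); they miss things now and then, are a little off and sometimes report something else, mostly with a low value. They report only what shows in the picture. A call takes as long as a camera call. They do not tell look-alikes from the thing itself.
- cut_out(query, camera): "region" (384x512 bool, what is visible of it) and "rect" ([centre column, centre row, width, height] in pixels, round what is visible of it).
The state is a dict: "t": time; "q": joint angles; "dq": joint speeds; "effort": joint torques, N m; "tool_pos": TCP position; "tool_rot": TCP orientation; "contact_force": force on the tool from outside, world axes, zero at the start; "wrist_torque": the same for the moment, N m; "opening": finger opening in m; "grip_force": force on a finger pad.
Only numpy, scipy, OpenCV 4.12 (cv2) and the standard library are available. Lean on these libraries where they do the work, as an engineer would, in place of code of your own. Each camera call takes 0.05 s, during which the arm holds its last target. There are 200 camera calls.

TASK

Take a print in the block-printing jig: first swing its hinged plywood lid down, then take the red-knobbed steel pin from the wooden rack and push it down through the hole in the lid into the hole in the base until its knob sits on the lid. Finish while still holding: keep your grip or push on the red knob, pressing down so that lid and pin stay fully home against the jig's springs, and do not let go at the end. Leave the awl, the paint jar, the glue bottle and the spare block where they are.

Things in the scene. Friction and masses are not known exactly. Their poses are not given: they have to be found in the camera images.
- jig: Fixed printing jig on the bench. Dark wooden base board 200 (x) x 210 (y) x 30 mm; origin at the centre of its underside, z up, yaw varies. Two brass hinges along its +y side. A blue carved block (130 x 105 mm, 5 mm high) lies in its middle. Two black spring buttons (16 mm in diameter) stand beside the base hole, 55 mm to either side along x, 12 mm above the base top: they hold the lid 6 mm ajar until it is pressed.
- lid (a joint): Angle of the plywood lid about its hinge, rad: 0 = fully shut (level), grows as it opens; at 1.57 it stands upright on the hinge side; stop at 1.7. The hinge friction holds the lid where it is above about 1 rad; lower than about 0.8 rad it sinks slowly by itself until it lies ajar on the spring buttons at about 0.04 rad. Pressed down at its hole with about 6 N it goes fully shut (0, a hard stop); released it rises ajar again.
- lid_hinge (a point): Midpoint of the hinge line, at jig x 0, y +80, z 36 mm. The hinge line runs along jig x. The lid is a plate 160 mm long along the hinge, 175 mm from hinge line to free edge, 10 mm thick; shut, it lies from the hinge towards jig -y, its underside level with the hinge line (z 36), its top at z 46 mm. There is no handle: push its outer (upper) face.
- lid_hole (a point): Centre of the hole in the lid, at the outer (upper) face: a 13 mm round through hole with a small chamfer and a square steel surround, 158 mm from the hinge line, midway along the lid.
- base_hole (a point): Centre of the mouth of the 13 mm round hole in the base, on the base's top face (jig x 0, y -78, z 30 mm), with a square steel surround. It goes through the 30 mm base. With the lid shut, or ajar on the buttons, the two holes line up.
- rack: Fixed light wooden rack block 150 (x) x 55 (y) x 45 mm; origin at the centre of its underside, z up, yaw varies. Two upright 13 mm holes at x -45 and +45 mm; one holds the pin, the other the awl (which is which varies).
- pin: Loose steel pin, upright, with a red knob, about 70 g. Shaft 10 mm in diameter, 40 mm long, with a tapered tip; above it the cylindrical knob, 22 mm in diameter, 42 mm tall (total 82 mm). Origin at the centre of the shaft's lower tip, z up along the shaft. In the rack the knob's underside rests on the rack's top and the tip is 5 mm above the bench. Fully home in the jig, the knob's underside sits on the lid and the tip is 24 mm below the mouth of the base hole.
- pin_tip (a point): Lower tip of the pin's shaft, same point as the pin's origin.
- awl: Loose awl standing in the rack's other hole, brass collar and brown wooden handle 26 mm in diameter, 86 mm tall in all; origin at its tip. Leave alone.
- paint_jar: Yellow paint jar, 70 mm in diameter, 110 mm tall; origin at the centre of its underside. Leave alone.
- glue_bottle: White glue bottle with orange cap, 48 mm in diameter, 130 mm tall; origin at the centre of its underside. Leave alone.
- lino_block: Spare printing block, wood with green face, 90 x 60 x 17 mm; origin at the centre of its underside. Leave alone.
There are look-alikes about, which are no part of the job. Leave any green look-alike of the pin alone.

How it is judged:
On the way, in this order (a step that is already met when the one before it is completed fails the run):
1. the lid is swung down onto the spring buttons (below 0.08 rad), the pin not yet in the base (value of joint lid below 0.08 rad and not (z of pin_tip in the frame of base_hole below -0.02 m and horizontal distance between pin_tip and base_hole below 0.004 m and angle between pin's own z axis and vertical below 0.1 rad)), for 0.2 s.
2. the pin has gone through the lid's hole and at least 8 mm into the base hole (value of joint lid below 0.08 rad and z of pin_tip in the frame of base_hole below -0.008 m and horizontal distance between pin_tip and base_hole below 0.004 m), for 0.1 s.
At the end, for the whole second after the job is handed in: For the last second: lid below 0.018 rad; pin upright (0.1 rad), at rest, its tip within 4 mm of the base hole's axis and 20 mm or more below its mouth, knob within 3 mm of the lid; over 3 N between fingers and pin and between pin and lid. Others moved under 20 mm (value of joint lid below 0.018 rad and z of pin_tip in the frame of base_hole below -0.02 m and horizontal distance between pin_tip and base_hole below 0.004 m and angle between pin's own z axis and vertical below 0.1 rad and z of pin_tip in the frame of lid_hole below -0.037 m and contact force between the fingers and pin above 3 N and contact force between pin and lid above 3 N and linear speed of pin below 0.02 m/s); the arm keeps its last pose, push and grip.
It fails at once if the awl is disturbed (moved more than 20 mm) (distance of awl from where it was at the start of the episode above 0.02 m).
It fails at once if the paint jar is disturbed (moved more than 20 mm) (distance of paint_jar from where it was at the start of the episode above 0.02 m).
It fails at once if the glue bottle is disturbed (moved more than 20 mm) (distance of glue_bottle from where it was at the start of the episode above 0.02 m).
It fails at once if the lino block is disturbed (moved more than 20 mm) (distance of lino_block from where it was at the start of the episode above 0.02 m).
It also fails if it takes over 64 s, if anything falls off the work surface, if the arm or the gripper's body presses on something with over 40 N, if the wrist force passes 120 N, or if a joint passes its speed limit or range.

## Working session

There is one attempt and no reset: what is moved stays moved. The work goes in short steps, Python scripts to look and compute and a shell command to move; the robot and the scene stay as the last step left them, time stands still between calls to the robot, and variables do not carry over. Pictures are saved under pics/ and viewed, at most 10 in all, crops included, and the job is handed in when it is done.

```bash
ls; mkdir -p pics
python3 - <<'E'
from station import *
import cv2, numpy as np
for n in ("side","top"):
    im=get_image(n); cv2.imwrite(f"pics/{n}0.png",im[:,:,::-1])
    c=get_calibration(n); print(n,np.round(c["intrinsics"],1).tolist(),np.round(c["world_from_camera"],3).tolist(),[k for k in c])
    for q in ("jig","lid","lid_hole","base_hole","rack","pin","awl","paint_jar","glue_bottle","lino_block"):
        print(q,[(round(d["confidence"],2),np.round(d["rect"]).astype(int).tolist()) for d in cut_out(q,n)][:4])
o=get_obs(); print(o)
E
```

```text
pics
side [[471.4, 0.0, 264.8], [0.0, 471.4, 195.2], [0.0, 0.0, 1.0]] [[0.759, 0.48, -0.441, 0.084], [-0.652, 0.565, -0.506, -0.578], [0.006, 0.671, 0.741, 0.927], [0.0, 0.0, 0.0, 1.0]] ['intrinsics', 'world_from_camera']
jig [(0.59, [208, 184, 111, 123])]
lid [(0.63, [186, 160, 55, 72])]
lid_hole [(0.79, [190, 162, 56, 67])]
base_hole [(0.75, [206, 186, 117, 131])]
rack [(0.66, [321, 269, 54, 65]), (0.34, [189, 161, 57, 78])]
pin [(0.71, [316, 224, 13, 24]), (0.68, [336, 243, 10, 18]), (0.68, [321, 272, 57, 67])]
awl [(0.48, [311, 275, 12, 14]), (0.35, [378, 246, 28, 46])]
paint_jar [(0.83, [219, 110, 22, 40]), (0.68, [208, 185, 116, 128]), (0.61, [314, 272, 11, 13])]
glue_bottle [(0.86, [382, 246, 26, 46])]
lino_block [(0.82, [352, 216, 34, 33])]
top [[369.0, 0.0, 250.2], [0.0, 369.0, 193.5], [0.0, 0.0, 1.0]] [[0.006, 0.987, -0.162, 0.444], [-1.0, 0.009, 0.018, 0.012], [0.019, 0.162, 0.987, 0.988], [0.0, 0.0, 0.0, 1.0]] ['intrinsics', 'world_from_camera']
jig [(0.62, [200, 232, 88, 90])]
lid [(0.84, [173, 231, 19, 76]), (0.69, [357, 154, 28, 24])]
lid_hole [(0.9, [172, 229, 16, 76]
[... 227 characters left out ...]
block [(0.9, [302, 143, 40, 34])]
{'t': 1.1, 'q': array([ 1.19799855e+00,  5.26792765e-02,  1.61290008e+00,  4.61254106e-06,
        1.47603576e+00, -1.19000277e-01]), 'dq': array([-0.00074677,  0.00120489,  0.00059156,  0.00068367, -0.00021571,
       -0.00099624]), 'effort': array([-3.53901005e-04, -3.93708336e+01, -3.70461595e+01, -1.53114547e-04,
        9.47529406e-04,  1.94887161e-05]), 'tool_pos': array([0.15691408, 0.6049524 , 0.23131638]), 'tool_rot': array([-3.97594496e-01, -3.11632166e+00,  3.24813253e-05]), 'contact_force': array([-0.30902699,  0.99129642, -0.33000114]), 'wrist_torque': array([0.00456524, 0.00554562, 0.04612541]), 'grip_force': 0.0, 'opening': 0.0853317645291333}
```

Run:
```python
import cv2, numpy as np
a=cv2.imread("pics/side0.png")[80:330,120:420]; b=cv2.imread("pics/top0.png")[110:300,130:390]
cv2.imwrite("pics/s0c.png",cv2.resize(a,None,fx=2.4,fy=2.4,interpolation=2)); cv2.imwrite("pics/t0c.png",cv2.resize(b,None,fx=3,fy=3,interpolation=2))
```

```text
(no output)
```

View pics/s0c.png

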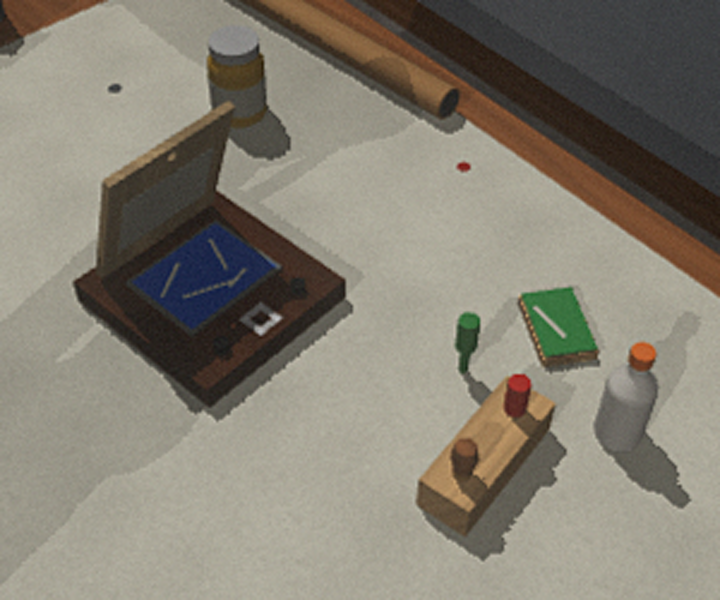

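View pics/t0c.png

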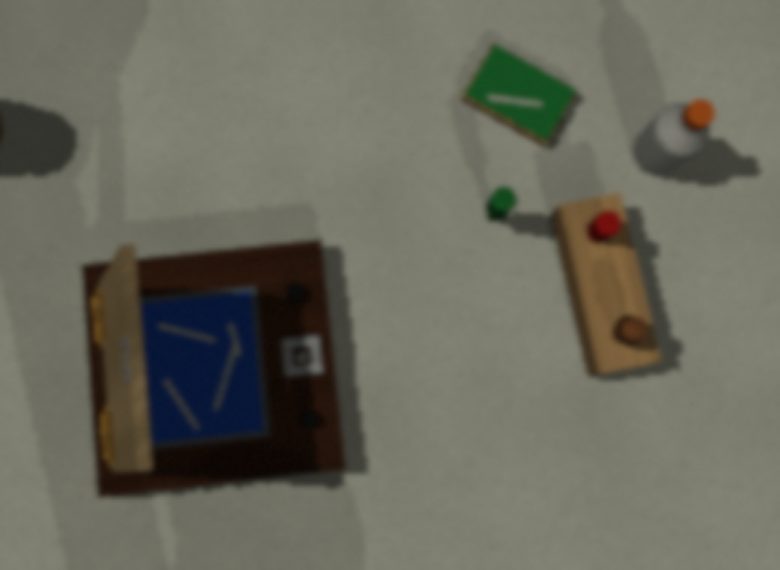

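The pin candidates are the red knob in the rack (side px 335,245; top px 332,185) and a green look-alike standing on the bench (side 315,219; top 297,177). The red one in the rack fits. The awl (brown) is in the rack's other hole. The lid stands open, to about 1.4 rad. The base-hole surround is at top px (231,228).

```bash
cat > h.py <<'E'
import numpy as np, cv2
from station import *
from scipy.spatial.transform import Rotation as R
def ray(n,u,v):
    c=get_calibration(n);T=np.array(c["world_from_camera"]);K=np.array(c["intrinsics"])
    d=np.linalg.inv(K)@[u,v,1]; return T[:3,3],T[:3,:3]@(d*[1,-1,-1])
def at_z(n,u,v,z):
    o,d=ray(n,u,v); return o+d*(z-o[2])/d[2]
def proj(n,P):
    c=get_calibration(n);T=np.array(c["world_from_camera"]);K=np.array(c["intrinsics"])
    p=(np.atleast_2d(P)-T[:3,3])@T[:3,:3]*[1,-1,-1]; p=p@K.T; return p[:,:2]/p[:,2:]
def tri(a,b):
    A=[];B=[]
    for n,u,v in (a,b):
        o,d=ray(n,u,v);d/=np.linalg.norm(d);M=np.eye(3)-np.outer(d,d);A.append(M);B.append(M@o)
    return np.linalg.solve(sum(A),sum(B))
def mask(im,kind):
    f=im.astype(int);r,g,b=f[...,0],f[...,1],f[...,2]
    return {"red":(r>90)&(g<r*.4)&(b<r*.4),"white":(f.min(-1)>105),"blue":(b>60)&(r<b*.6)&(g<b*.7)}[kind]
def cent(m,box):
    x0,y0,x1,y1=box; ys,xs=np.nonzero(m[y0:y1,x0:x1]); return xs.mean()+x0,ys.mean()+y0,len(xs)
E
cat > m.py <<'E'
from h import *
s=get_image("side");t=get_image("top")
rs=cent(mask(s,"red"),(325,232,348,258));rt=cent(mask(t,"red"),(322,175,345,196))
print(rs,rt,"knob tri",tri(("side",*rs[:2]),("top",*rt[:2])),at_z("side",*rs[:2],.066),at_z("top",*rt[:2],.075))
# outlines, fit with jig model
for n,im,box in(("top",t,(218,215,245,242)),("side",s,(215,200,243,223))):
    x0,y0,x1,y1=box;g=im[y0:y1,x0:x1].min(-1);m=g>np.percentile(g,99)*.65
    h,_=cv2.findContours(m.astype(np.uint8),cv2.RETR_EXTERNAL,cv2.CHAIN_APPROX_NONE);h=max(h,key=cv2.contourArea)
    (u,v),wh,a=cv2.minAreaRect(h);print(n,"surround",u+x0,v+y0,wh,a,at_z(n,u+x0,v+y0,.031))
    bl=mask(im,"blue");bl[:, :150]=0;bl[:,260:]=0
    h,_=cv2.findContours(bl.astype(np.uint8),0,1);h=max(h,key=cv2.contourArea)
    print("blue",cv2.minAreaRect(h))
bd=[(83,265),(320,242),(343,470),(98,494)]
for u,v in bd: print(at_z("top",130+u/3,110+v/3,.03))
bds=[(75,285),(345,282),(210,392)]
for u,v in bds: print(at_z("side",120+u/2.4,80+v/2.4,.03))
rk=[(555,210),(620,195),(660,360),(590,375)]
for u,v in rk: print(at_z("top",130+u/3,110+v/3,.045))
E
python3 m.py
```

```text
(np.float64(336.05555555555554), np.float64(239.12962962962962), 54) (np.float64(332.19565217391306), np.float64(183.8913043478261), 46) knob tri [ 0.61694217 -0.20802257  0.08987448] [ 0.63174501 -0.19730979  0.066     ] [ 0.62015859 -0.21190304  0.075     ]
top surround 233.9939022064209 227.94512271881104 (12.25790023803711, 5.079850673675537) 83.6598129272461 [0.51027997 0.03586834 0.031     ]
blue ((210.5, 207.5), (1.0, 3.0), 90.0)
side surround 231.1200008392334 214.1599998474121 (4.0, 11.600000381469727) 53.13010025024414 [0.51216112 0.03981053 0.031     ]
blue ((204.50003051757812, 194.00001525878906), (30.336376190185547, 50.957862854003906), 53.426971435546875)
[0.58610785 0.23611409 0.03      ]
[0.60831079 0.03013189 0.03      ]
[0.41212795 0.00830797 0.03      ]
[0.39120648 0.21451024 0.03      ]
[0.38925359 0.21243182 0.03      ]
[0.61025658 0.03026698 0.03      ]
[0.41554992 0.00600189 0.03      ]
[ 0.6358874  -0.17443276  0.045     ]
[ 0.64981332 -0.23175956  0.045     ]
[ 0.50618697 -0.26141578  0.045     ]
[ 0.4930342  -0.20106274  0.045     ]
```

```bash
cat > m2.py <<'E'
from h import *
yaw=.107;c=np.array([.4994,.1223,0]);J=R.from_euler("z",yaw).as_matrix()
jw=lambda x,y,z:c+J@[x,y,z]
print("base hole",jw(0,-.078,.03),"hinge",jw(0,.08,.036))
print("hole px->", at_z("top",230.3,228.7,.03))
for n,pts in(("side",[(163.75,157),(216.7,123.75)]),("top",[(173,191.7),(180.5,267)])):
    for th in np.arange(1.1,1.71,.1):
        P=[jw(s,.08-.175*np.cos(th)+k*.01*np.sin(th),.036+.175*np.sin(th)+k*.01*np.cos(th)) for k in (0,1) for s in(-.08,.08)]
        print(n,round(th,2),np.round(proj(n,P),1).tolist())
    print(pts)
print("jar",at_z("side",219,128,0),"glue",at_z("side",120+620/2.4,80+445/2.4,0),"green tip",at_z("side",120+463/2.4,80+370/2.4,0),"lino",at_z("top",302,143,.017))
o=get_obs();M=R.from_rotvec(o["tool_rot"]).as_matrix();print(np.round(M,3))
E
python3 m2.py
```

```text
base hole [0.50773008 0.04474609 0.03      ] hinge [0.49085632 0.20184248 0.036     ]
hole px-> [0.508332   0.04541756 0.03      ]
side 1.1 [[174.0, 168.6], [226.4, 134.3], [171.2, 165.2], [223.7, 131.2]]
side 1.2 [[169.0, 162.8], [221.6, 129.0], [166.1, 159.6], [218.8, 126.1]]
side 1.3 [[163.9, 157.4], [216.7, 124.1], [161.0, 154.5], [213.9, 121.5]]
side 1.4 [[158.8, 152.6], [211.7, 119.7], [155.9, 149.9], [208.9, 117.4]]
side 1.5 [[153.8, 148.2], [206.8, 115.9], [151.0, 146.0], [204.0, 113.9]]
side 1.6 [[149.0, 144.5], [202.0, 112.7], [146.3, 142.6], [199.2, 111.0]]
side 1.7 [[144.4, 141.5], [197.3, 110.1], [141.8, 139.9], [194.6, 108.8]]
[(163.75, 157), (216.7, 123.75)]
top 1.1 [[194.4, 265.3], [188.8, 190.9], [189.9, 265.8], [184.3, 191.0]]
top 1.2 [[186.3, 266.2], [180.9, 191.1], [181.6, 266.7], [176.3, 191.2]]
top 1.3 [[177.9, 267.1], [172.7, 191.4], [173.0, 267.6], [168.0, 191.6]]
top 1.4 [[169.3, 268.0], [164.3, 191.9], [164.3, 268.5], [159.5, 192.2]]
top 1.5 [[160.6, 268.9], [155.9, 192.5], [155.7, 269.4], [151.1, 192.9]]
top 1.6 [[152.0, 269.8], [147.6, 193.3], [147.2, 270.3], [142.9, 193.8]]
top 1.7 [[143.7, 270.7], [139.6, 194.2], [139.0, 271.1], [135.0, 194.7]]
[(173, 191.7), (180.5, 267)]
jar [0.70891251 0.35464167 0.        ] glue [ 0.6933899 -0.2854425  0.       ] green tip [ 6.41276576e-01 -1.20457609e-01  1.11022302e-16] lino [ 0.74444141 -0.14663427  0.017     ]
[[-0.968  0.251 -0.   ]
 [ 0.251  0.968 -0.   ]
 [ 0.    -0.    -1.   ]]
```

```bash
python3 -m crank '[{"offset":[-0.046,-0.031,0],"twist":[0,0,8]},{"offset":[-0.092,-0.062,0],"twist":[0,0,16]},{"offset":[-0.138,-0.093,0],"twist":[0,0,24]},{"offset":[-0.184,-0.124,0],"twist":[0,0,32]},{"offset":[-0.23,-0.155,0],"twist":[0,0,40]},{"offset":[-0.276,-0.186,0],"twist":[0,0,48]},{"offset":[-0.322,-0.217,0],"twist":[0,0,56]},{"offset":[-0.368,-0.248,0],"twist":[0,0,63]},{"offset":[-0.414,-0.278,0],"twist":[0,0,69.3]},{"offset":[-0.414,-0.278,0.03],"twist":[0,0,69.3]},{"offset":[-0.414,-0.278,0.066],"twist":[0,0,69.3]},{"offset":[-0.414,-0.278,0.066],"twist":[0,0,69.3]}]' 0 40
```

```text
t: 2.7
tool_pos: [0.4857, 0.231, 0.1619]
tool_rot: [-2.097, -2.335, 0.009]
contact_force: [-0.1, 0.0, -1.3]
opening: 0.0002
grip_force: 0.0
```

```bash
python3 -m crank '[{"offset":[-0.03,0,0],"twist":[0,0,0]},{"offset":[-0.058,0,0],"twist":[0,0,0]},{"offset":[-0.07,0,0.003],"twist":[0,0,0]},{"offset":[-0.08,0,0.006],"twist":[0,0,0]},{"offset":[-0.092,0,0.012],"twist":[0,0,0]},{"offset":[-0.103,0,0.018],"twist":[0,0,0]},{"offset":[-0.113,0,0.027],"twist":[0,0,0]},{"offset":[-0.123,0,0.035],"twist":[0,0,0]},{"offset":[-0.131,0,0.045],"twist":[0,0,0]},{"offset":[-0.139,0,0.055],"twist":[0,0,0]},{"offset":[-0.145,0,0.067],"twist":[0,0,0]},{"offset":[-0.151,0,0.078],"twist":[0,0,0]},{"offset":[-0.154,0,0.088],"twist":[0,0,0]},{"offset":[-0.157,0,0.097],"twist":[0,0,0]},{"offset":[-0.159,0,0.104],"twist":[0,0,0]},{"offset":[-0.159,0,0.106],"twist":[0,0,0]},{"offset":[-0.159,0,0.106],"twist":[0,0,0]},{"offset":[-0.159,0,0.106],"twist":[0,0,0]}]'
python3 - <<'E'
from h import *
im=get_image("side");cv2.imwrite("pics/s1.png",cv2.resize(im[80:330,120:420],None,fx=2.4,fy=2.4)[:,:,::-1])
E
```

```text
t: 4.95
tool_pos: [0.5053, 0.0739, 0.0597]
tool_rot: [2.098, 2.337, 0.001]
contact_force: [-0.7, 0.4, -0.8]
opening: 0.0002
grip_force: 0.0
```

View pics/s1.png

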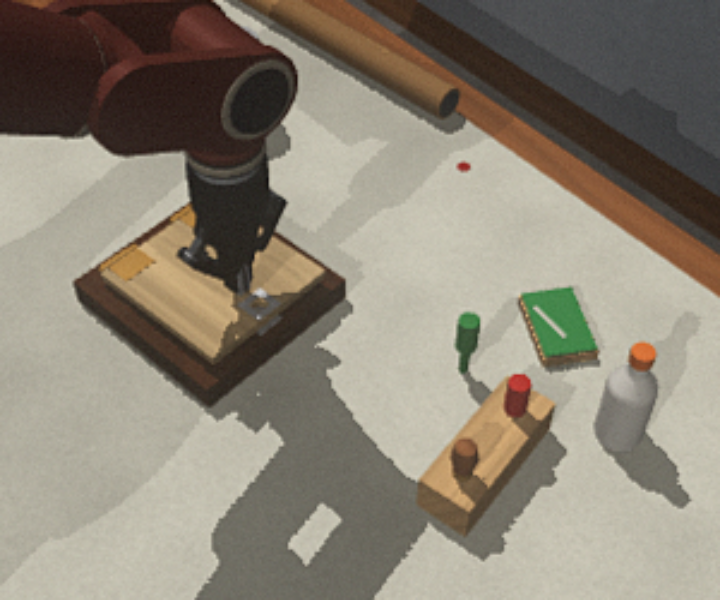

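The lid is down on the buttons, with its hole surround near px (262,305) of the crop. Rack, pin and awl are unchanged. Next, move above the pin.

```bash
python3 -m crank '[{"offset":[0,0,-0.04],"twist":[0,0,0]},{"offset":[0,0,-0.08],"twist":[0,0,0]},{"offset":[-0.05,0.014,-0.08],"twist":[0,0,0]},{"offset":[-0.1,0.028,-0.08],"twist":[0,0,0]},{"offset":[-0.15,0.042,-0.08],"twist":[0,0,0]},{"offset":[-0.2,0.056,-0.08],"twist":[0,0,0]},{"offset":[-0.25,0.07,-0.08],"twist":[0,0,0]},{"offset":[-0.292,0.081,-0.08],"twist":[0,0,0]},{"offset":[-0.292,0.081,-0.08],"twist":[0,0,0]},{"offset":[-0.292,0.081,-0.08],"twist":[0,0,0]}]' 0.7
python3 - <<'E'
from h import *
for n,b in(("side",(270,130,430,250)),("top",(260,110,420,230))):
    im=get_image(n)[b[1]:b[3],b[0]:b[2]];cv2.imwrite(f"pics/{n}2.png",im[:,:,::-1])
a,b=[cv2.resize(cv2.imread(f"pics/{n}2.png"),None,fx=3.3,fy=3.3,interpolation=2)[:, 64:464] for n in("side","top")]
cv2.imwrite("pics/both2.png",np.hstack([a,b]))
o=get_obs();print(o["tool_pos"],proj("side",[.617,-.208,.066]),proj("top",[.617,-.208,.087]))
E
```

```text
t: 6.25
tool_pos: [0.6166, -0.2074, 0.1392]
tool_rot: [-2.098, -2.337, -0.0]
contact_force: [-0.0, 0.3, 0.3]
opening: 0.06
grip_force: 0.0
[ 0.61651075 -0.20662705  0.13926474] [[334.98148072 245.45141543]] [[331.82281744 184.21738412]]
```

View pics/both2.png

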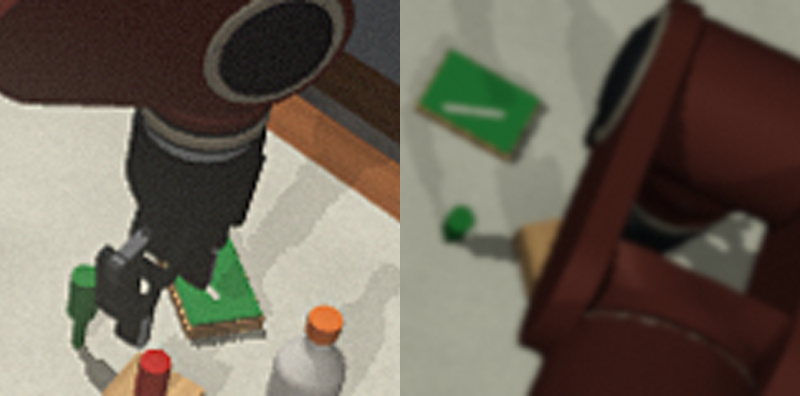

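The red-knobbed pin stands directly under the fingers (side px about 336,242), clear of the green look-alike (side px about 315,222). Descend and grip.

```bash
python3 -m crank '[{"offset":[0,0,0.03],"twist":[0,0,0]},{"offset":[0,0,0.06],"twist":[0,0,0]},{"offset":[0,0,0.082],"twist":[0,0,0]},{"offset":[0,0,0.082],"twist":[0,0,0]}]' - 40; python3 -m crank '[{"offset":[0,0,0],"twist":[0,0,0]},{"offset":[0,0,0],"twist":[0,0,0]},{"offset":[0,0,0],"twist":[0,0,0]},{"offset":[0,0,0],"twist":[0,0,0]},{"offset":[0,0,0],"twist":[0,0,0]},{"offset":[0,0,0],"twist":[0,0,0]}]' 0 60
```

```text
t: 6.85
tool_pos: [0.6152, -0.2064, 0.055]
tool_rot: [-2.095, -2.335, 0.002]
contact_force: [-0.6, -0.1, -0.1]
opening: 0.0601
grip_force: 0.0
t: 7.6
tool_pos: [0.6184, -0.2083, 0.0594]
tool_rot: [2.096, 2.335, 0.002]
contact_force: [1.6, -0.2, 6.1]
opening: 0.0204
grip_force: 58.9
```

```bash
python3 -m crank '[{"offset":[0,0,-0.03],"twist":[0,0,0]},{"offset":[0,0,-0.07],"twist":[0,0,0]},{"offset":[0,0,-0.1],"twist":[0,0,0]},{"offset":[0.045,-0.014,-0.1],"twist":[0,0,0]},{"offset":[0.09,-0.028,-0.1],"twist":[0,0,0]},{"offset":[0.135,-0.042,-0.1],"twist":[0,0,0]},{"offset":[0.18,-0.056,-0.1],"twist":[0,0,0]},{"offset":[0.225,-0.07,-0.1],"twist":[0,0,0]},{"offset":[0.263,-0.081,-0.09],"twist":[0,0,0]},{"offset":[0.263,-0.081,-0.075],"twist":[0,0,0]},{"offset":[0.263,-0.081,-0.075],"twist":[0,0,0]}]'
python3 - <<'E'
from h import *
im=get_image("side")[150:260,150:300];t=get_image("top")[170:280,150:300]
cv2.imwrite("pics/s3.png",np.hstack([cv2.resize(i,None,fx=2.66,fy=4,interpolation=2) if 0 else cv2.resize(i,None,fx=2.66,fy=2.66,interpolation=2) for i in(im,t)])[:,:,::-1])
o=get_obs();print(o["tool_pos"],o["opening"])
E
```

```text
t: 8.98
tool_pos: [0.5066, 0.0447, 0.1302]
tool_rot: [-2.097, -2.336, 0.005]
contact_force: [-0.7, -0.3, -0.8]
opening: 0.0203
grip_force: 60.8
[0.50810927 0.0441044  0.13199201] 0.02046670534130166
```

View pics/s3.png

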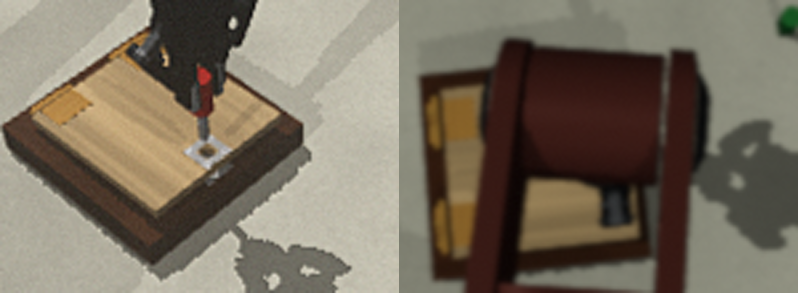

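Run:
```python
from h import *
ims=[get_image("side") for _ in range(4)]
im=np.mean(ims,0).astype(np.uint8)[170:220,200:255]
cv2.imwrite("pics/s4.png",cv2.resize(im,None,fx=11,fy=11,interpolation=cv2.INTER_CUBIC)[:,:,::-1])
ps=[]
for i in range(3): ps.append(get_obs()["tool_pos"]); 
tp=np.mean(ps,0);print(ps)
f=lambda p:(proj("side",p)-[200,170]+.5)*11-.5
print("tcp",tp,"lidhole",f([.508,.045,.0523]),"tip@tcpxy",f([[.508,.045,.076],[.508,.045,.096],[.508,.045,.158]]),"dx,dy 1mm",f([.509,.045,.0523])-f([.508,.045,.0523]),f([.508,.046,.0523])-f([.508,.045,.0523]))
```

```text
[array([0.50865796, 0.04425555, 0.13289124]), array([0.50865796, 0.04425555, 0.13289124]), array([0.50865796, 0.04425555, 0.13289124])]
tcp [0.50865796 0.04425555 0.13289124] lidhole [[313.6253922  424.84978239]] tip@tcpxy [[308.02565116 354.27451738]
 [303.16326774 292.99239803]
 [287.23559128  92.25097452]] dx,dy 1mm [[ 3.57074424 -2.21597975]] [[-2.75703196 -2.60671174]]
```

View pics/s4.png

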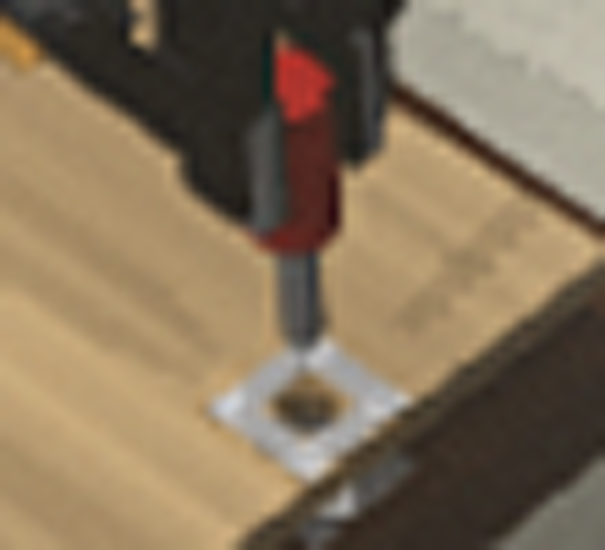

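Run:
```python
from h import *
a=cv2.imread("pics/side0.png")[170:240,185:265]
b=get_image("side")[170:240,185:265][:,:,::-1]
g=np.hstack([cv2.resize(i,None,fx=5,fy=5,interpolation=cv2.INTER_CUBIC) for i in(a,b)])
cv2.imwrite("pics/s5.png",g)
yaw=.107;c=np.array([.4994,.1223,0]);J=R.from_euler("z",yaw).as_matrix()
jw=lambda x,y,z:c+J@[x,y,z]
f=lambda p:((proj("side",p)-[185,170]+.5)*5-.5).round(1).tolist()
print("base hole",f(jw(0,-.078,.03)),"base corners top",f([jw(-.1,-.105,.03),jw(.1,-.105,.03)]))
for th in(0,.04,.08,.12):
    L=lambda x,r,k:jw(x,.08-r*np.cos(th)+k*np.sin(th),.036+r*np.sin(th)+k*np.cos(th))
    print(th,"corners top face",f([L(-.08,.175,.01),L(.08,.175,.01)]),"hole",f(L(0,.158,.01)),L(0,.158,.01))
```

```text
base hole [[219.5, 222.7]] base corners top [[105.4, 371.9], [397.6, 141.6]]
0 corners top face [[119.9, 314.8], [356.1, 131.7]] hole [[217.8, 201.8]] [0.50773008 0.04474609 0.046     ]
0.04 corners top face [[117.9, 305.0], [355.2, 121.8]] hole [[216.4, 192.8]] [0.50767388 0.04526935 0.05231032]
0.08 corners top face [[115.5, 294.9], [353.9, 111.5]] hole [[214.6, 183.6]] [0.50759077 0.0460431  0.05859454]
0.12 corners top face [[112.6, 284.4], [352.2, 101.0]] hole [[212.5, 174.1]] [0.50748089 0.0470661  0.06484262]
```

View pics/s5.png

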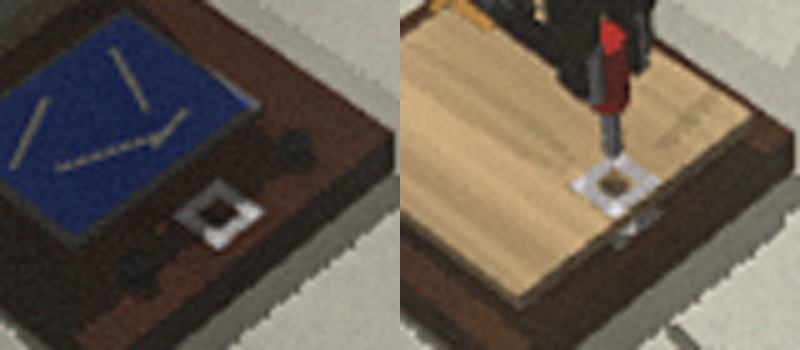

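The lid sits at about 0.04 rad, as expected. The pin is upright in the fingers, and its tip is a few mm off the hole. I'll lower it to just above the surround and compare there.

```bash
python3 -m crank '[{"offset":[0.002,0.0015,0.01],"twist":[0,0,0]},{"offset":[0.002,0.0015,0.019],"twist":[0,0,0]},{"offset":[0.002,0.0015,0.019],"twist":[0,0,0]},{"offset":[0.002,0.0015,0.019],"twist":[0,0,0]}]'
python3 - <<'E'
from h import *
im=np.mean([get_image("side") for _ in range(4)],0).astype(np.uint8)[170:220,200:255]
cv2.imwrite("pics/s6.png",cv2.resize(im,None,fx=11,fy=11,interpolation=cv2.INTER_CUBIC)[:,:,::-1])
E
```

```text
t: 9.82
tool_pos: [0.5092, 0.0472, 0.1131]
tool_rot: [-2.099, -2.338, 0.0]
contact_force: [-0.5, -0.7, 0.2]
opening: 0.0201
grip_force: 60.8
```

View pics/s6.png

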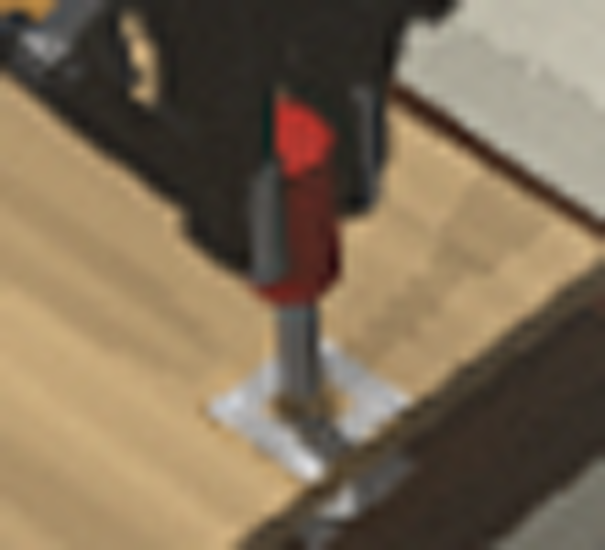

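Tip is around px (300,397) and the hole centre around (310,406), so the tip needs about 2.5 mm in +x. Shift, then descend gently and watch the force.

```bash
python3 -m crank '[{"offset":[0,0.0024,0],"twist":[0,0,0]},{"offset":[0,0.0024,0.003],"twist":[0,0,0]},{"offset":[0,0.0024,0.006],"twist":[0,0,0]},{"offset":[0,0.0024,0.009],"twist":[0,0,0]},{"offset":[0,0.0024,0.011],"twist":[0,0,0]},{"offset":[0,0.0024,0.011],"twist":[0,0,0]},{"offset":[0,0.0024,0.011],"twist":[0,0,0]}]'
python3 - <<'E'
from h import *
im=np.mean([get_image("side") for _ in range(4)],0).astype(np.uint8)[170:220,200:255]
cv2.imwrite("pics/s7.png",cv2.resize(im,None,fx=11,fy=11,interpolation=cv2.INTER_CUBIC)[:,:,::-1])
print(get_obs()["contact_force"])
E
```

```text
t: 10.9
tool_pos: [0.5118, 0.0474, 0.1024]
tool_rot: [2.099, 2.337, 0.0]
contact_force: [-0.1, -1.0, -0.4]
opening: 0.0201
grip_force: 60.8
[ 0.56461588  0.88688232 -0.08051005]
```

View pics/s7.png

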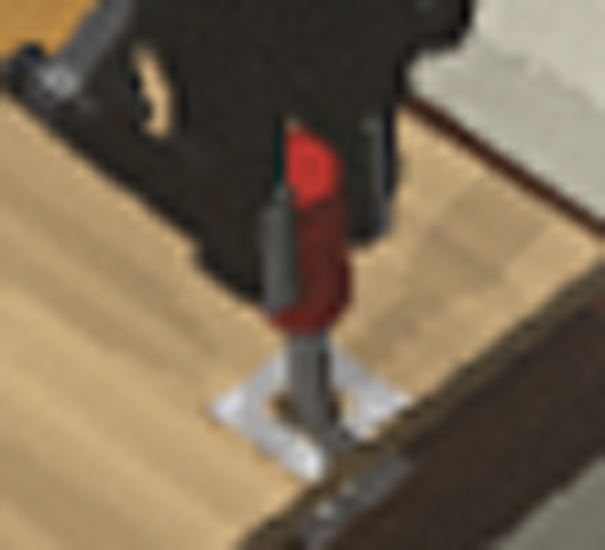

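No force, and the shaft is centred between the hole's rims (u about 310). Continue down in small steps.

```bash
python3 -m crank '[{"offset":[0,0,0.002],"twist":[0,0,0]},{"offset":[0,0,0.004],"twist":[0,0,0]},{"offset":[0,0,0.006],"twist":[0,0,0]},{"offset":[0,0,0.006],"twist":[0,0,0]}]';  python3 -m crank '[{"offset":[0,0,0.002],"twist":[0,0,0]},{"offset":[0,0,0.004],"twist":[0,0,0]},{"offset":[0,0,0.004],"twist":[0,0,0]}]'
```

```text
t: 11.6
tool_pos: [0.5115, 0.0474, 0.0959]
tool_rot: [-2.099, -2.337, 0.001]
contact_force: [-0.7, 0.2, -0.7]
opening: 0.02
grip_force: 60.8
t: 11.98
tool_pos: [0.5115, 0.0474, 0.092]
tool_rot: [-2.099, -2.337, 0.001]
contact_force: [-0.6, -0.0, -1.6]
opening: 0.0201
grip_force: 60.8
```

```bash
python3 -m crank '[{"offset":[0,0,0.003],"twist":[0,0,0]},{"offset":[0,0,0.006],"twist":[0,0,0]},{"offset":[0,0,0.009],"twist":[0,0,0]},{"offset":[0,0,0.009],"twist":[0,0,0]}]';  python3 -m crank '[{"offset":[0,0,0.003],"twist":[0,0,0]},{"offset":[0,0,0.006],"twist":[0,0,0]},{"offset":[0,0,0.008],"twist":[0,0,0]},{"offset":[0,0,0.008],"twist":[0,0,0]}]'
```

```text
t: 12.48
tool_pos: [0.5114, 0.0474, 0.0828]
tool_rot: [-2.098, -2.337, 0.001]
contact_force: [-1.0, -0.1, -0.3]
opening: 0.0202
grip_force: 60.8
t: 12.98
tool_pos: [0.5115, 0.0474, 0.075]
tool_rot: [-2.099, -2.337, 0.001]
contact_force: [-0.1, -0.4, 0.2]
opening: 0.0203
grip_force: 60.8
```

```bash
python3 -m crank '[{"offset":[0,0,0.003],"twist":[0,0,0]},{"offset":[0,0,0.006],"twist":[0,0,0]},{"offset":[0,0,0.009],"twist":[0,0,0]},{"offset":[0,0,0.012],"twist":[0,0,0]},{"offset":[0,0,0.012],"twist":[0,0,0]}]';  python3 -m crank '[{"offset":[0,0,0.002],"twist":[0,0,0]},{"offset":[0,0,0.003],"twist":[0,0,0]},{"offset":[0,0,0.003],"twist":[0,0,0]}]'
```

```text
t: 13.6
tool_pos: [0.5118, 0.0472, 0.0635]
tool_rot: [2.099, 2.337, -0.001]
contact_force: [-1.2, -0.9, 3.3]
opening: 0.0204
grip_force: 61.2
t: 13.98
tool_pos: [0.5118, 0.0471, 0.0606]
tool_rot: [2.098, 2.337, -0.001]
contact_force: [-1.8, -2.8, 5.5]
opening: 0.0204
grip_force: 61.4
```

Spring force is rising as predicted, so press further in small steps to the hard stop.

```bash
python3 -m crank '[{"offset":[0,0,0.001],"twist":[0,0,0]},{"offset":[0,0,0.002],"twist":[0,0,0]},{"offset":[0,0,0.002],"twist":[0,0,0]},{"offset":[0,0,0.002],"twist":[0,0,0]}]'
```

```text
t: 14.48
tool_pos: [0.512, 0.047, 0.0601]
tool_rot: [2.098, 2.338, -0.002]
contact_force: [-7.2, -2.6, 13.0]
opening: 0.0198
grip_force: 62.3
```

```bash
python3 -m crank '[{"offset":[0,0,0.001],"twist":[0,0,0]},{"offset":[0,0,0.002],"twist":[0,0,0]},{"offset":[0,0,0.002],"twist":[0,0,0]},{"offset":[0,0,0.002],"twist":[0,0,0]}]'
```

```text
t: 14.98
tool_pos: [0.5122, 0.047, 0.0599]
tool_rot: [-2.098, -2.338, 0.002]
contact_force: [-12.8, -2.8, 24.1]
opening: 0.0203
grip_force: 63.4
```

```bash
python3 -m crank '[{"offset":[0,-0.001,0],"twist":[0,0,0]},{"offset":[0,-0.001,0],"twist":[0,0,0]},{"offset":[0,-0.001,0],"twist":[0,0,0]},{"offset":[0,-0.001,0],"twist":[0,0,0]}]'
python3 - <<'E'
from h import *
im=np.mean([get_image("side") for _ in range(4)],0).astype(np.uint8)[165:240,180:270]
cv2.imwrite("pics/s8.png",cv2.resize(im,None,fx=8,fy=8,interpolation=cv2.INTER_CUBIC)[:,:,::-1])
E
```

```text
t: 15.48
tool_pos: [0.5121, 0.047, 0.0599]
tool_rot: [2.098, 2.337, 0.001]
contact_force: [-8.1, -1.8, 21.3]
opening: 0.02
grip_force: 63.3
```

View pics/s8.png

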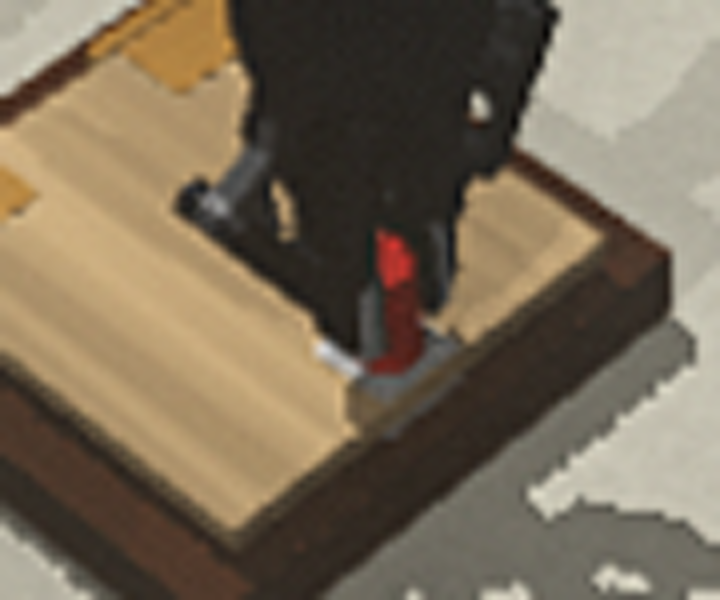

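The knob sits on the lid's surround (px 400,365). The lid corner at (232,535) matches the projection for 0 rad, and the arm is pressing with about 21 N. Handing in.

```bash
python3 -c "
from station import *
print(finish_job())"
```

```text
the job is handed in; nothing more can be done
None
```

I swung the lid down, pushed the red pin home through it into the base, and handed the job in at about 15.5 s, still gripping the knob and pressing with about 21 N. The final picture shows the knob on a shut lid; I have not seen the judge's result.

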